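# Put the powder jars of a field kit back into their own compartments

## Robot

A 6-joint arm with a two-finger parallel gripper is mounted at the origin on the work surface. World frame = base frame: x ahead of the robot, y to its left, z up, the work surface at z = 0. Lengths are in m, angles in rad, forces in N, time in s.
With the tool pointing down it reaches from about 0.25 to 0.8 m from the base axis. Payload 3.9 kg.
Tool frame: the origin (TCP) lies at the very end of the fingers, on their centre line; the grasp point (between the pads) lies 19 mm behind it (robot.grip_depth is the z of the grasp point in the tool frame, in m); z points along the fingers, y is the direction in which the jaws open and shut (so a half turn about z gives the same grasp; the last joint's range is limited). The gripper opens to 85 mm and grips with 20 to 120 N. Pads are 22 mm wide; open, the fingers measure 114 mm over their backs; the gripper's body (76 mm by 85 mm) begins 54 mm behind the grasp point. The pads swing forward as they close: fully open they stand 13 mm farther back than shut.
Start: joints at [1.325, 0.26, -0.138, 1.173, 0, 1.571], TCP at [0.128, 0.509, 0.231] pointing down, gripper open.
Joint ranges: [-2.78, 2.78], [-0.83, 1.72], [-1.28, 1.37], [-1.9, 2.12], [-1.57, 1.48], [-3.14, 3.14]. Speed limits (rad/s): [2.57, 2.57, 3.14, 3.14, 3.14, 3.14].

## Interface

Orientations are given as a 3x3 rotation matrix whose columns are the frame's x, y, z axes.
In Python, from workcell import status, vision, robot gives the robot as it stands.
- The arm moves only by the tool play_rows, never from a script. Its argument "rows" is a list of rows, each a list of 6 numbers: the shift along the tool's x, y, z in cm, then the turn, a rotation vector about the tool's x, y, z in rad. In form: [[dx, dy, dz, ax, ay, az], ...]. A call has 1 to 20 rows; each row shifts and turns the pose as measured when the row begins, along the tool's axes as they then stand; what a row does not reach is not made up. A row lasts 1/10 s, in which the tool goes at most 50 mm and 8.59 degrees, less where a joint would pass 70% of its speed; a pose out of reach is approached as far as the arm can. A call is refused whole if a number of a shift passes 5 or a number of a turn 0.15, either way. A call with a gripper value outside its range is refused whole. "gripper" is the finger opening in cm, from 0 to 8.54, set as the call begins (left out, the last holds). The fingers move at their own pace and stop on an object; the grip force is fixed at half the most. Time passes only in rows, so rows that do not move let the fingers close. It gives the time, the measured TCP pose, the force and the opening at its end, in the units of the state.
- status.get_state(): the state, without advancing time (a new reading comes with each control period).
- vision.grab_frame(name): name is "scene" or "top"; returns (picture, depth): 420x560x3 uint8, red, green, blue; 420x560 float32, m along the optical axis (not along the pixel's ray), 0 where there is no reading.
- vision.camera_info(name): a dict with "fx", "fy", "cx", "cy" (pixels), "rvec" (rotation vector, rad) and "tvec" (3), from world to camera coordinates, as OpenCV has them. Camera axes: x right, y down, z forward; pixel columns grow to the right and rows downward; lengths in m; the calibration is good to about 2 mm. A picture is of the moment at which its call begins. camera_info takes no time and is no camera call.
- robot.close_job(): hands the job in, once; it reports no verdict.
The state is a dict: "t": time; "qpos": joint angles; "qvel": joint speeds; "joint_torque": joint torques, N m; "eef_pos": TCP position; "tool_rot": TCP orientation; "ft_force": force on the tool from outside, world axes, zero at the start; "torque": the same for the moment, N m; "grip_width": opening from 0.0 (shut) to 1.0 (fully open).
Only numpy, scipy, OpenCV 4.12 (cv2) and the standard library are available. Lean on these libraries where they do the work, as an engineer would, in place of code of your own. Each camera call takes 0.05 s, during which the arm holds its last target. There are 200 camera calls.

## Task

The four powder jars in the open case were put back in each other's places. Move them one at a time, with the empty compartment free to park a jar in, until each stands upright in the compartment lined in the colour of its cap. Keep the jars upright, set them down rather than dropping them, and leave the roll of tape where it is.

Things in the scene. Friction and masses are not known exactly. Their poses are not given: they have to be found in the camera images.
- jar_red: the jar with the red cap: closed round jar, 80 mm high, white body 46 mm in diameter with a red band, red screw cap 48 mm in diameter on its top 23 mm (height 57 to 80 mm above its foot); 80 to 170 g. Origin: centre of its underside; z points up through the cap. Starts upright in a compartment lined in another colour.
- jar_yellow: the jar with the yellow cap: closed round jar, 80 mm high, white body 46 mm in diameter with a yellow band, yellow screw cap 48 mm in diameter on its top 23 mm (height 57 to 80 mm above its foot); 80 to 170 g. Origin: centre of its underside; z points up through the cap. Starts upright in a compartment lined in another colour.
- jar_green: the jar with the green cap: closed round jar, 80 mm high, white body 46 mm in diameter with a green band, green screw cap 48 mm in diameter on its top 23 mm (height 57 to 80 mm above its foot); 80 to 170 g. Origin: centre of its underside; z points up through the cap. Starts upright in a compartment lined in another colour.
- jar_blue: the jar with the blue cap: closed round jar, 80 mm high, white body 46 mm in diameter with a blue band, blue screw cap 48 mm in diameter on its top 23 mm (height 57 to 80 mm above its foot); 80 to 170 g. Origin: centre of its underside; z points up through the cap. Starts upright in a compartment lined in another colour.
- pad_red: the red liner, fixed: square red sheet, 80 x 80 mm and 3 mm thick, that covers the floor of one compartment of the case and marks it as the place of the red-capped jar. Origin: centre of its underside, which is the centre of the compartment; z up. A jar standing on it has its foot 3 mm above this origin. Axes parallel to those of the case.
- pad_yellow: the yellow liner, fixed: square yellow sheet, 80 x 80 mm and 3 mm thick, that covers the floor of one compartment of the case and marks it as the place of the yellow-capped jar. Origin: centre of its underside, which is the centre of the compartment; z up. A jar standing on it has its foot 3 mm above this origin. Axes parallel to those of the case.
- pad_green: the green liner, fixed: square green sheet, 80 x 80 mm and 3 mm thick, that covers the floor of one compartment of the case and marks it as the place of the green-capped jar. Origin: centre of its underside, which is the centre of the compartment; z up. A jar standing on it has its foot 3 mm above this origin. Axes parallel to those of the case.
- pad_blue: the blue liner, fixed: square blue sheet, 80 x 80 mm and 3 mm thick, that covers the floor of one compartment of the case and marks it as the place of the blue-capped jar. Origin: centre of its underside, which is the centre of the compartment; z up. A jar standing on it has its foot 3 mm above this origin. Axes parallel to those of the case.
- case: open aluminium case, fixed, 260 (x) by 360 mm (y), rim 85 mm high, equally deep lid lying open beyond +x. Origin: centre of its underside, z up; handle on the -x side. Floor 47 mm, tops of the 6 mm dividers 73 mm above the origin. Six 84 x 84 mm compartments, centres at x = -80, +10 and y = -130, -40, +50 mm: four coloured, two lined pale grey (one empty, one with the tape). A brush and a magnifier lie beyond them.
- tape: roll of beige lifting tape lying flat in one of the two grey-lined compartments, loose: ring of 68 mm outer and 42 mm inner diameter, 25 mm high, 90 g. Origin: centre of its underside. Bystander, stays where it is.
There are look-alikes about, which are no part of the job. Of the things like the jar_green, leave any that is brown or pink; of the rest the smaller one is meant.

How it is judged:
By the outcome, as a careful person would: the job done as asked, in the order asked, and still so for the second after the job is handed in, with the robot touching nothing.
It also fails if it takes over 115 s, if anything falls off the work surface, if the arm or the gripper's body presses on something with over 40 N, if the wrist force passes 120 N, or if a joint passes its speed limit or range.

## Working session

There is one attempt and no reset: what is moved stays moved. The work goes in short steps, Python scripts to look and compute and a tool call to move; the robot and the scene stay as the last step left them, time stands still between calls to the robot, and variables do not carry over. Pictures are saved under pics/ and viewed, about 12 in all and at most 16, crops included, and the job is handed in when it is done.

Besides the shell and the picture viewer there is one more tool, called after "Request:" as name(argument=value, ...) on one line, values as JSON. play_rows: Moves the arm, as the interface text tells. Its arguments: {"type":"object","properties":{"rows":{"type":"array"},"gripper":{"type":"number"}},"required":["rows"]}

```bash
mkdir -p pics; cat > h.py <<'E'
import numpy as np, cv2
from workcell import status, vision, robot
def grab(n):
    p,d=vision.grab_frame(n); return p,d
def save(p,f): cv2.imwrite('pics/'+f, cv2.cvtColor(p,cv2.COLOR_RGB2BGR))
def world(n,u,v,d):
    c=vision.camera_info(n); R=cv2.Rodrigues(np.array(c['rvec'],float))[0]
    pc=np.array([(u-c['cx'])/c['fx'],(v-c['cy'])/c['fy'],np.ones_like(u)])*d
    return R.T@(pc-np.array(c['tvec'],float).reshape(3,*[1]*(pc.ndim-1)))if pc.ndim<3 else np.einsum('ij,jkl->ikl',R.T,pc-np.array(c['tvec'],float).reshape(3,1,1))
def cloud(n,d):
    v,u=np.mgrid[:d.shape[0],:d.shape[1]].astype(float); return world(n,u,v,d)
E
python3 - <<'E'
from h import *
for n in('top','scene'):
    p,d=grab(n); save(p,n+'1.png'); np.savez(n+'1.npz',p=p,d=d)
s=status.get_state(); print(s)
for n in('top','scene'):
  c=vision.camera_info(n);R=cv2.Rodrigues(np.array(c['rvec'],float))[0];print(n,-R.T@np.array(c['tvec']).ravel(),c['fx'],R[2])
E
```

```text
{'t': 0.1, 'qpos': array([ 1.32503872e+00,  2.60616522e-01, -1.39254606e-01,  1.17269065e+00,
       -4.14065701e-05,  1.57081348e+00]), 'qvel': array([ 0.00244641, -0.00196012,  0.00328193, -0.00054863, -0.00017729,
        0.00073283]), 'joint_torque': array([ 8.31339858e-04, -4.06506944e+01,  2.54527760e+01,  1.00958400e-02,
        2.14992951e-05, -4.85447543e-06]), 'eef_pos': array([0.12759098, 0.50862508, 0.23054358]), 'tool_rot': array([[-9.69949127e-01,  2.43307499e-01, -3.89355842e-04],
       [ 2.43307807e-01,  9.69947599e-01, -1.72247694e-03],
       [-4.14367925e-05, -1.76544832e-03, -9.99998441e-01]]), 'ft_force': array([-0.29838266,  0.06546716, -0.05698305]), 'torque': array([ 0.02030955, -0.0013685 , -0.00061526]), 'grip_width': 1.0008334155997416}
top [ 0.41082996 -0.07804513  0.92443434] 449.93214980291395 [ 0.14301474  0.00344246 -0.98971457]
scene [ 1.09297929 -0.11837475  0.78426393] 513.3196765002546 [-0.61712336  0.03480392 -0.78609633]
```

View pics/top1.png

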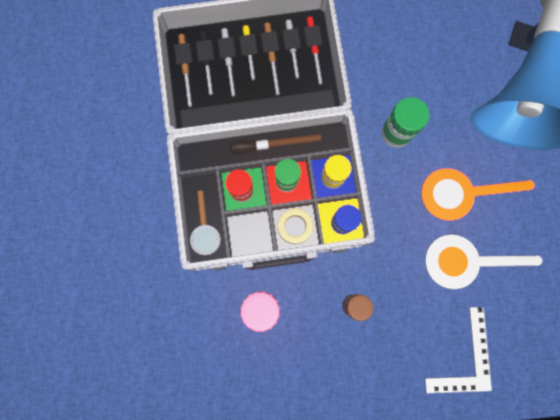

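View pics/scene1.png

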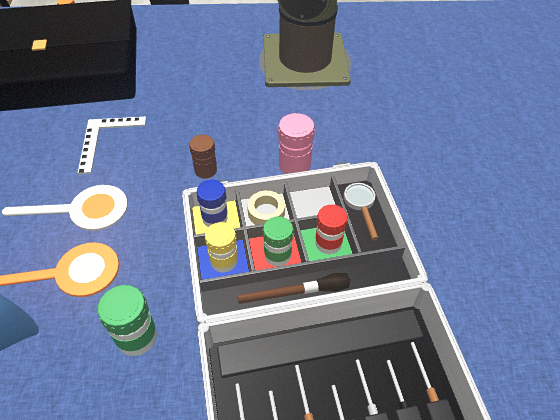

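Top view: red jar (240,184) is on green, green jar (288,175) on red, yellow jar (338,170) on blue and blue jar (346,218) on yellow. The empty grey compartment is at (250,233) and the tape at (295,226).

Things like jar_green: the in-case green jar (288,175), the large green one outside (405,120), pink (260,312) and brown (358,307). Excluding pink and brown, the smaller one is the in-case jar. I'll confirm that in a crop.

```bash
python3 - <<'E'
from h import *
from scipy import ndimage
z=np.load('scene1.npz');p=z['p']; save(cv2.resize(p[160:360,90:370],None,fx=2.8,fy=2.8,interpolation=cv2.INTER_CUBIC),'crop.png')
z=np.load('top1.npz');p,d=z['p'],z['d'];W=cloud('top',d)
hsv=cv2.cvtColor(p,cv2.COLOR_RGB2HSV).astype(int);H,S,V=hsv.transpose(2,0,1)
reg=np.zeros(H.shape,bool);reg[145:255,205:372]=1
big=np.zeros(H.shape,bool);big[90:150,375:435]=1
hu={'red':(H<8)|(H>172),'yellow':(H>22)&(H<34),'green':(H>50)&(H<85),'blue':(H>105)&(H<130)}
for c,m in hu.items():
    m=m&(S>110)&(V>70)&reg
    for nm,lo,hi in(('cap',.122,.15),('pad',.04,.06)):
        q=m&(W[2]>lo)&(W[2]<hi); l,n=ndimage.label(q)
        if n==0: print(c,nm,'none');continue
        k=1+np.argmax(ndimage.sum(q,l,range(1,n+1)));q=l==k;X=W[:,q]
        mn=X.min(1);mx=X.max(1);print(c,nm,q.sum(),'mid',((mn+mx)/2).round(3),'ext',(mx-mn).round(3),'med',np.median(X,1).round(3))
q=hu['green']&(S>110)&big&(W[2]>.05);print('big green top',np.percentile(W[2,q],97), W[:,q&(W[2]>np.percentile(W[2,q],97)-.006)].mean(1), np.ptp(W[:,q&(W[2]>np.percentile(W[2,q],97)-.006)],axis=1))
for u,v in((176,141),(351,113),(186,266),(371,240),(248,247),(250,233),(295,214),(274,232),(318,223)):
    print(u,v,W[:,v,u].round(3),p[v,u])
E
```

```text
red cap 520 mid [ 0.591 -0.007  0.127] ext [0.048 0.045 0.009] med [ 0.59  -0.006  0.128]
red pad 950 mid [ 0.61  -0.099  0.049] ext [0.088 0.091 0.016] med [ 0.595 -0.107  0.047]
yellow cap 521 mid [ 0.621 -0.186  0.127] ext [0.047 0.048 0.01 ] med [ 0.619 -0.186  0.128]
yellow pad 946 mid [ 0.535 -0.203  0.049] ext [0.089 0.089 0.015] med [ 0.528 -0.186  0.047]
green cap 490 mid [ 0.612 -0.095  0.127] ext [0.047 0.042 0.009] med [ 0.612 -0.094  0.128]
green pad 740 mid [ 0.596 -0.01   0.047] ext [0.085 0.087 0.009] med [ 0.582 -0.029  0.048]
blue cap 513 mid [ 0.527 -0.205  0.127] ext [0.043 0.048 0.009] med [ 0.527 -0.203  0.128]
blue pad 702 mid [ 0.62  -0.188  0.048] ext [0.081 0.088 0.011] med [ 0.606 -0.17   0.047]
big green top 0.1161500333796198 [ 0.72864366 -0.32612644  0.1161211 ] [0.35219112 0.28158443 0.81421582]
176 141 [0.683 0.123 0.071] [121 119 126]
351 113 [ 0.74  -0.219  0.086] [208 205 214]
186 266 [0.439 0.09  0.087] [218 217 225]
371 240 [ 0.492 -0.254  0.086] [218 216 225]
248 247 [ 0.479 -0.022  0.047] [217 215 219]
250 233 [ 0.507 -0.025  0.045] [215 214 217]
295 214 [ 0.542 -0.112  0.071] [228 215 161]
274 232 [ 0.506 -0.072  0.076] [116 113 118]
318 223 [ 0.525 -0.156  0.074] [117 113 116]
```

View pics/crop.png

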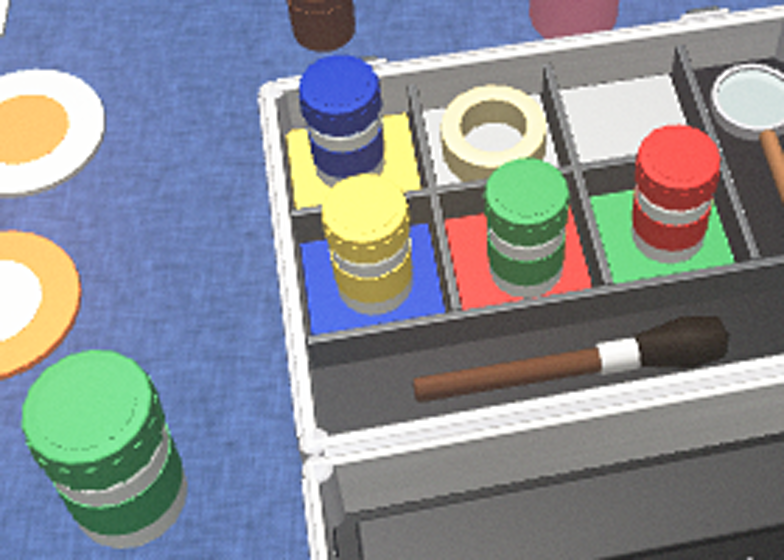

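The crop confirms it: the green jar at crop (527,225), in the red compartment, is clearly smaller than the one outside, so it is jar_green. The case yaw is about +0.134 rad.

Plan: green→grey, red→red, green→green, yellow→grey, blue→blue, yellow→yellow. I'll set out above the green jar.

Request:
play_rows(rows=[[-1.5,-1.2,0,0,0,0],[-3.1,-2.35,0,0,0,0],[-3.2,-2.4,0,0,0,0],[-3.2,-2.4,0,0,0,0],[-3.2,-2.4,0,0,0,0],[-3.2,-2.4,0,0,0,0],[-3.2,-2.4,0,0,0,0],[-3.2,-2.4,0,0,0,0],[-3.2,-2.4,0,0,0,0],[-3.2,-2.4,0,0,0,0],[-3.2,-2.4,0,0,0,0],[-3.2,-2.4,0,0,0,0],[-3.2,-2.4,0,0,0,0],[-3.2,-2.4,0,0,0,0],[-3.2,-2.4,0,0,0,0],[-3.2,-2.4,0,0,0,0],[-3.2,-2.4,0,0,0,0],[-3.2,-2.4,0,0,0,0],[-3.2,-2.4,0,0,0,0],[-3.2,-2.4,0,0,0,0]], gripper=6.8)

```text
t: 2.1
eef_pos: [0.6221, -0.1376, 0.2286]
tool_rot: [[-0.97, 0.244, -0.01], [0.244, 0.97, -0.012], [0.007, -0.014, -1.0]]
ft_force: [1.3, 0.7, -1.1]
grip_width: 0.798
```

Request:
play_rows(rows=[[0,0,0,0,0,-0.1],[0,0,0,0,0,-0.1],[0,0,0,0,0,-0.1],[0,0,0,0,0,-0.08],[0,0,0,0,0,0]])

```text
t: 2.6
eef_pos: [0.6196, -0.1487, 0.2241]
tool_rot: [[-0.99, -0.137, -0.018], [-0.137, 0.99, -0.014], [0.02, -0.011, -1.0]]
ft_force: [0.4, -0.2, 0.6]
grip_width: 0.795
```

```bash
cat > g.py <<'E'
from h import *
import sys
# targets: green(.612,-.094) etc; print shift in tool axes (cm)
th=.134
Y={'cg':(.612,-.094),'cr':(.591,-.006),'cy':(.620,-.186),'cb':(.527,-.204),'pg':(.5965,-.010),'pr':(.6085,-.099),'pb':(.6205,-.188),'py':(.532,-.200),'pe':(.507,-.022)}
s=status.get_state();R=s['tool_rot'];e=s['eef_pos'];print(round(s['t'],2),e.round(4),s['ft_force'].round(1),s['grip_width'].round(3))
w=np.c_[[-np.cos(th),-np.sin(th),0],[-np.sin(th),np.cos(th),0],[0,0,-1]]
print('turn',cv2.Rodrigues(R.T@w)[0].ravel().round(3),'q',s['qpos'].round(2))
for k in sys.argv[1:]:
    print(k,(R.T@(np.array([*Y[k],.093])-e)*100).round(2))
E
python3 g.py cg
```

```text
Traceback (most recent call last):
  File "g.py", line 6, in <module>
    s=status.get_state();R=s['tool_rot'];e=s['eef_pos'];print(round(s['t'],2),e.round(4),s['ft_force'].round(1),s['grip_width'].round(3))
                                                                                                                ^^^^^^^^^^^^^^^^^^^^^
AttributeError: 'float' object has no attribute 'round'
```

```bash
sed -i "s/s\['grip_width'\].round(3)/round(s['grip_width'],3)/" g.py; python3 g.py cg
```

```text
2.6 [ 0.6196 -0.1487  0.2241] [ 0.4 -0.2  0.6] 0.795
turn [-0.011 -0.02   0.004] q [-0.23  0.47  0.17  1.28 -0.02 -0.36]
cg [-0.26  5.66 13.04]
```

Request:
play_rows(rows=[[-0.1,2,0,-0.011,-0.02,0],[0,2,0,0,0,0],[0,1.5,1,0,0,0],[0,0,2,0,0,0],[0,0,2,0,0,0],[0,0,2,0,0,0],[0,0,0,0,0,0]])

```text
t: 3.3
eef_pos: [0.6076, -0.0957, 0.1517]
tool_rot: [[-0.993, -0.121, -0.003], [-0.121, 0.993, -0.001], [0.003, -0.0, -1.0]]
ft_force: [-0.7, 0.0, -0.3]
grip_width: 0.795
```

```bash
python3 g.py cg; python3 - <<'E'
from h import *
p,d=grab('scene'); save(cv2.resize(p[120:320,140:420],None,fx=2.8,fy=2.8),'s2.png')
E
```

```text
3.3 [ 0.6076 -0.0957  0.1517] [-0.7  0.  -0.3] 0.795
turn [-0.    -0.003 -0.012] q [-0.16  0.46 -0.05  1.07 -0.   -0.28]
cg [-0.47  0.12  5.87]
```

View pics/s2.png

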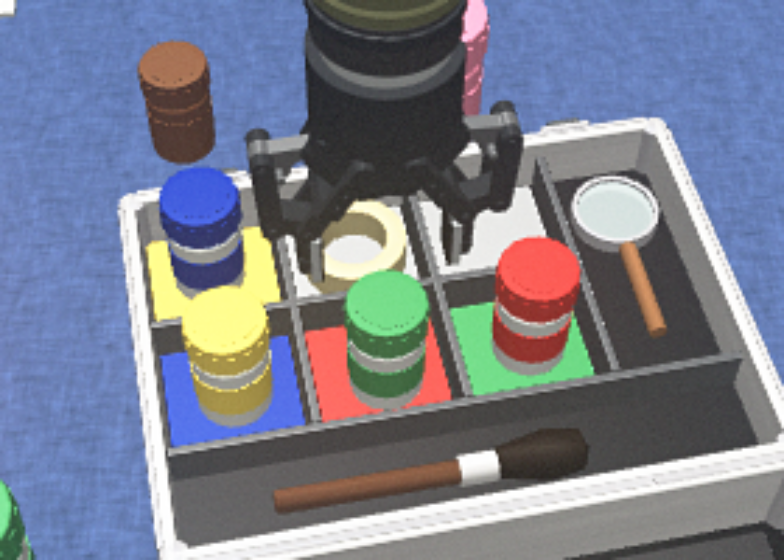

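The open fingers (crop x 318 and 455) straddle the green cap at (388,300), above it. Descending and gripping.

Request:
play_rows(rows=[[-0.4,0.1,1.5,0,0,0],[0,0,1.5,0,0,-0.01],[0,0,1.3,0,0,0],[0,0,1.1,0,0,0],[0,0,0.3,0,0,0],[0,0,0,0,0,0]])

```text
t: 3.95
eef_pos: [0.6165, -0.0958, 0.097]
tool_rot: [[-0.992, -0.128, 0.008], [-0.128, 0.992, -0.002], [-0.008, -0.003, -1.0]]
ft_force: [0.3, 0.1, 0.7]
grip_width: 0.797
```

Request:
play_rows(rows=[[0,0,0,0,0,0],[0,0,0,0,0,0],[0,0,0,0,0,0],[0,0,0,0,0,0],[0,0,0,0,0,0],[0,0,0,0,0,0]], gripper=3.5)

```text
t: 4.55
eef_pos: [0.6178, -0.096, 0.0989]
tool_rot: [[-0.992, -0.128, 0.011], [-0.128, 0.992, -0.003], [-0.01, -0.004, -1.0]]
ft_force: [-0.5, 0.5, -1.1]
grip_width: 0.543
```

```bash
python3 g.py cg
```

```text
4.55 [ 0.6178 -0.096   0.0989] [-0.5  0.5 -1.1] 0.543
turn [-0.004  0.01  -0.006] q [-0.15  0.5  -0.12  0.94 -0.   -0.28]
cg [0.55 0.28 0.58]
```

Request:
play_rows(rows=[[0,0,-1,0,0,0],[0,0,-2.5,0,0,0],[0,0,-3,0,0,0],[0,0,-2.5,0,0,0],[0,0,-0.5,0,0.01,0]])

```text
t: 5.05
eef_pos: [0.6148, -0.0956, 0.1975]
tool_rot: [[-0.992, -0.128, -0.004], [-0.128, 0.992, -0.004], [0.004, -0.003, -1.0]]
ft_force: [1.1, 0.1, -0.9]
grip_width: 0.546
```

```bash
python3 g.py pe; python3 - <<'E'
from h import *
p,d=grab('scene'); save(cv2.resize(p[100:300,140:420],None,fx=2.8,fy=2.8),'s3.png')
E
```

```text
5.05 [ 0.6148 -0.0956  0.1975] [ 1.1  0.1 -0.9] 0.546
turn [-0.003 -0.004 -0.006] q [-0.15  0.44  0.05  1.18 -0.   -0.28]
pe [ 9.71  8.71 10.46]
```

View pics/s3.png

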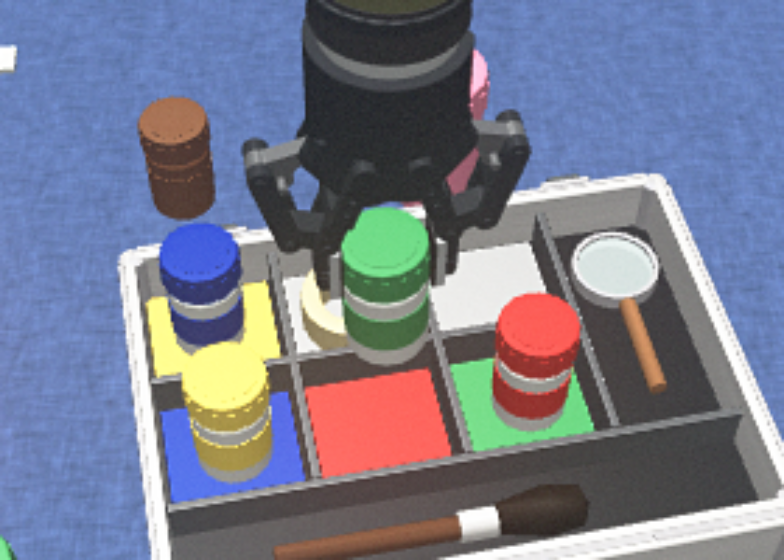

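The jar is held upright at crop (387,285). Next: over to the grey compartment and down.

Request:
play_rows(rows=[[1.5,1.4,0,0,0,0],[2.3,2,0,0,0,0],[2.3,2,0,0,0,0],[2,1.8,0,0,0,0],[0.8,0.7,0,0,0,0],[0,0,0,0,0,0],[0,0,0,0,0,0]])

```text
t: 5.8
eef_pos: [0.5122, -0.027, 0.1902]
tool_rot: [[-0.992, -0.127, -0.012], [-0.127, 0.992, -0.004], [0.012, -0.003, -1.0]]
ft_force: [1.1, -0.4, -1.1]
grip_width: 0.545
```

```bash
python3 g.py pe
```

```text
5.8 [ 0.5122 -0.027   0.1902] [ 1.1 -0.4 -1.1] 0.545
turn [-0.003 -0.012 -0.007] q [-0.05  0.27 -0.23  1.08 -0.   -0.18]
pe [0.34 0.59 9.72]
```

Request:
play_rows(rows=[[0.3,0.5,1,0,-0.006,0],[0,0,2,0,0,0],[0,0,2,0,0,0],[0,0,1.8,0,0,0],[0,0,1,0,0,0],[0,0,0.3,0,0,0],[0,0,0,0,0,0]])

```text
t: 6.5
eef_pos: [0.5183, -0.0269, 0.1059]
tool_rot: [[-0.992, -0.122, 0.002], [-0.122, 0.992, -0.006], [-0.002, -0.006, -1.0]]
ft_force: [0.2, 0.2, -1.5]
grip_width: 0.544
```

```bash
python3 g.py pe
```

```text
6.5 [ 0.5183 -0.0269  0.1059] [ 0.2  0.2 -1.5] 0.544
turn [-0.006  0.002 -0.011] q [-0.05  0.33 -0.38  0.85 -0.01 -0.17]
pe [1.06 0.63 1.29]
```

Request:
play_rows(rows=[[0.6,0.4,0,0,0,0],[0.3,0.1,0.2,0,0,0],[0,0,0.2,0,0,0],[0,0,0.15,0,0,0],[0,0,0.1,0,0,0]])

```text
t: 7.0
eef_pos: [0.5103, -0.0229, 0.1017]
tool_rot: [[-0.992, -0.122, 0.008], [-0.122, 0.992, -0.006], [-0.007, -0.007, -1.0]]
ft_force: [0.2, 0.3, -1.7]
grip_width: 0.542
```

```bash
python3 g.py pe
```

```text
7.0 [ 0.5103 -0.0229  0.1017] [ 0.2  0.3 -1.7] 0.542
turn [-0.007  0.007 -0.011] q [-0.04  0.32 -0.41  0.83 -0.01 -0.16]
pe [0.32 0.14 0.87]
```

Request:
play_rows(rows=[[0.1,0,0.15,-0.003,0.003,0],[0,0,0.1,0,0,0],[0,0,0.1,0,0,0]])

```text
t: 7.3
eef_pos: [0.5096, -0.0231, 0.0983]
tool_rot: [[-0.992, -0.122, 0.005], [-0.122, 0.992, -0.003], [-0.005, -0.004, -1.0]]
ft_force: [-0.2, 1.3, -1.8]
grip_width: 0.55
```

Request:
play_rows(rows=[[0,0,0.1,0,0,0],[0,0,0.1,0,0,0]])

```text
t: 7.5
eef_pos: [0.5104, -0.023, 0.0978]
tool_rot: [[-0.992, -0.122, 0.007], [-0.122, 0.992, -0.003], [-0.006, -0.004, -1.0]]
ft_force: [-3.4, 0.8, 11.4]
grip_width: 0.546
```

Request:
play_rows(rows=[[0,0,0,0,0,0],[0,0,0,0,0,0],[0,0,0,0,0,0],[0,0,0,0,0,0],[0,0,-1,0,0,0],[0,0,-2.5,0,0,0],[0,0,-3,0,0,0],[0,0,0,0,0,0]], gripper=6.8)

```text
t: 8.3
eef_pos: [0.5098, -0.0229, 0.166]
tool_rot: [[-0.992, -0.122, 0.006], [-0.122, 0.992, -0.003], [-0.005, -0.004, -1.0]]
ft_force: [0.9, -0.5, 1.2]
grip_width: 0.795
```

```bash
python3 g.py cr; python3 - <<'E'
from h import *
p,d=grab('scene'); save(cv2.resize(p[100:300,140:420],None,fx=2.8,fy=2.8),'s4.png')
E
```

```text
8.3 [ 0.5098 -0.0229  0.166 ] [ 0.9 -0.5  1.2] 0.795
turn [-0.004  0.005 -0.011] q [-0.04  0.27 -0.3   0.99 -0.   -0.17]
cr [-8.22  0.71  7.34]
```

View pics/s4.png

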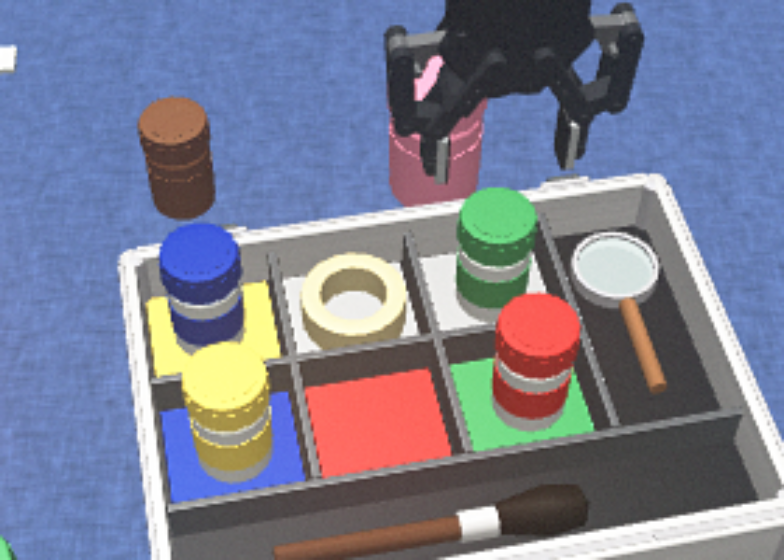

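The green jar stands upright in the grey compartment, crop (497,250). Next the red one at (537,360).

Request:
play_rows(rows=[[-2,0.2,0,0,0,-0.01],[-2.5,0.2,0,0,0,0],[-2.2,0.2,0,0,0,0],[-1,0,0,0,0,0],[0,0,0,0,0,0]])

```text
t: 8.85
eef_pos: [0.5834, -0.0066, 0.1623]
tool_rot: [[-0.991, -0.132, -0.002], [-0.132, 0.991, -0.003], [0.003, -0.003, -1.0]]
ft_force: [-0.2, 0.5, -0.0]
grip_width: 0.79
```

```bash
python3 g.py cr
```

```text
8.85 [ 0.5834 -0.0066  0.1623] [-0.2  0.5 -0. ] 0.79
turn [-0.003 -0.003 -0.002] q [-0.01  0.4  -0.12  1.06 -0.   -0.14]
cr [-0.78 -0.02  6.92]
```

Request:
play_rows(rows=[[-0.4,0,1.2,0,0,0],[0,0,1.6,0,0,0],[0,0,1.6,0,0,0],[0,0,1.4,0,0,0],[0,0,0.6,0,0,0],[0,0,0.2,0,0,0]])

```text
t: 9.45
eef_pos: [0.5802, -0.0074, 0.0895]
tool_rot: [[-0.991, -0.131, -0.011], [-0.131, 0.991, -0.004], [0.011, -0.002, -1.0]]
ft_force: [0.2, -0.6, 0.0]
grip_width: 0.795
```

```bash
python3 g.py cr
```

```text
9.45 [ 0.5802 -0.0074  0.0895] [ 0.2 -0.6  0. ] 0.795
turn [-0.002 -0.011 -0.003] q [-0.01  0.45 -0.23  0.9  -0.   -0.14]
cr [-1.09 -0.   -0.36]
```

Request:
play_rows(rows=[[-0.6,0,-0.4,0,-0.008,0],[-0.4,0,0,0,0,0],[-0.1,0,0,0,0,0]])

```text
t: 9.75
eef_pos: [0.5915, -0.0061, 0.0943]
tool_rot: [[-0.991, -0.13, -0.002], [-0.13, 0.991, -0.002], [0.003, -0.002, -1.0]]
ft_force: [-0.0, 0.5, -1.4]
grip_width: 0.795
```

Request:
play_rows(rows=[[0,0,0,0,0,0],[0,0,0,0,0,0],[0,0,0,0,0,0],[0,0,0,0,0,0],[0,0,0,0,0,0],[0,0,0,0,0,0]], gripper=3.5)

```text
t: 10.35
eef_pos: [0.5929, -0.0059, 0.0957]
tool_rot: [[-0.991, -0.131, 0.0], [-0.131, 0.991, -0.002], [-0.0, -0.002, -1.0]]
ft_force: [1.0, 0.3, -0.2]
grip_width: 0.546
```

Request:
play_rows(rows=[[0,0,-1,0,0,0],[0,0,-2.5,0,0,0],[0,0,-3,0,0,0],[0,0,-2.5,0,0,0],[0,0,-0.5,0,0,0]])

```text
t: 10.85
eef_pos: [0.5905, -0.0058, 0.1935]
tool_rot: [[-0.991, -0.131, -0.006], [-0.13, 0.991, -0.002], [0.006, -0.002, -1.0]]
ft_force: [0.5, 0.2, -1.2]
grip_width: 0.547
```

```bash
python3 g.py pr
```

```text
10.85 [ 0.5905 -0.0058  0.1935] [ 0.5  0.2 -1.2] 0.547
turn [-0.002 -0.006 -0.003] q [-0.01  0.39 -0.04  1.14 -0.   -0.14]
pr [-0.63 -9.46 10.06]
```

Request:
play_rows(rows=[[-0.2,-1.5,0,0,-0.004,0],[-0.2,-2.5,0,0,0,0],[-0.2,-2.5,0,0,0,0],[0,-2,0,0,0,0],[0,-0.8,0,0,0,0],[0,0,0,0,0,0]])

```text
t: 11.45
eef_pos: [0.6077, -0.1035, 0.1891]
tool_rot: [[-0.991, -0.131, -0.006], [-0.131, 0.991, -0.003], [0.006, -0.002, -1.0]]
ft_force: [-0.2, 0.2, -2.3]
grip_width: 0.544
```

```bash
python3 g.py pr
```

```text
11.45 [ 0.6077 -0.1035  0.1891] [-0.2  0.2 -2.3] 0.544
turn [-0.002 -0.006 -0.003] q [-0.17  0.44  0.02  1.16 -0.   -0.3 ]
pr [-0.19  0.45  9.61]
```

Down to about TCP z .100 first, then feel for the floor.

Request:
play_rows(rows=[[-0.2,0.4,1,0,-0.005,0],[0,0,2,0,0,0],[0,0,2,0,0,0],[0,0,1.8,0,0,0],[0,0,0.9,0,0,0],[0,0,0.4,0,0,0],[0,0,0.2,0,0,0]])

```text
t: 12.15
eef_pos: [0.6067, -0.0956, 0.1006]
tool_rot: [[-0.991, -0.134, -0.005], [-0.134, 0.991, 0.001], [0.005, 0.002, -1.0]]
ft_force: [-0.4, -1.0, -1.3]
grip_width: 0.545
```

```bash
python3 g.py pr
```

```text
12.15 [ 0.6067 -0.0956  0.1006] [-0.4 -1.  -1.3] 0.545
turn [ 0.002 -0.005  0.   ] q [-0.16  0.49 -0.13  0.95  0.   -0.29]
pr [-0.14 -0.36  0.76]
```

Request:
play_rows(rows=[[-0.1,-0.3,0.2,0,-0.004,0],[0,0,0.2,0,0,0],[0,0,0.1,0,0,0]])

```text
t: 12.45
eef_pos: [0.6095, -0.0986, 0.0969]
tool_rot: [[-0.991, -0.134, 0.002], [-0.134, 0.991, 0.001], [-0.003, 0.001, -1.0]]
ft_force: [-0.4, -0.6, -1.1]
grip_width: 0.548
```

Request:
play_rows(rows=[[0,0,0.1,0,0,0],[0,0,0.1,0,0,0]])

```text
t: 12.65
eef_pos: [0.6103, -0.0989, 0.0958]
tool_rot: [[-0.991, -0.134, 0.004], [-0.134, 0.991, 0.001], [-0.004, 0.001, -1.0]]
ft_force: [-0.2, -0.2, 0.4]
grip_width: 0.543
```

Request:
play_rows(rows=[[0,0,0.1,0,0,0],[0,0,0.1,0,0,0]])

```text
t: 12.85
eef_pos: [0.6108, -0.0988, 0.0957]
tool_rot: [[-0.991, -0.134, 0.006], [-0.134, 0.991, 0.001], [-0.006, 0.0, -1.0]]
ft_force: [-2.0, 0.7, 4.6]
grip_width: 0.547
```

Request:
play_rows(rows=[[0,0,0,0,0,0],[0,0,0,0,0,0],[0,0,0,0,0,0],[0,0,0,0,0,0],[0,0,-1,0,0,0],[0,0,-2.5,0,0,0],[0,0,-3,0,0,0],[0,0,0,0,0,0]], gripper=6.8)

```text
t: 13.65
eef_pos: [0.6104, -0.099, 0.1638]
tool_rot: [[-0.991, -0.134, 0.006], [-0.134, 0.991, 0.001], [-0.006, 0.0, -1.0]]
ft_force: [0.3, 0.2, -0.6]
grip_width: 0.793
```

Request:
play_rows(rows=[[1.5,1.3,-0.3,0,0,0],[2.3,2,0,0,0,0],[2.3,2,0,0,0,0],[2,1.8,0,0,0,0],[0.5,0.6,0,0,0,0],[0,0,0,0,0,0]])

```text
t: 14.25
eef_pos: [0.5137, -0.0331, 0.1679]
tool_rot: [[-0.991, -0.133, 0.011], [-0.133, 0.991, 0.0], [-0.011, -0.001, -1.0]]
ft_force: [1.0, -0.2, -0.7]
grip_width: 0.793
```

```bash
python3 g.py pe; python3 - <<'E'
from h import *
p,d=grab('top');W=cloud('top',d); save(cv2.resize(p[140:270,170:380],None,fx=3.4,fy=3.4),'t5.png')
E
```

```text
14.25 [ 0.5137 -0.0331  0.1679] [ 1.  -0.2 -0.7] 0.793
turn [-0.001  0.011 -0.001] q [-0.06  0.27 -0.29  0.99  0.   -0.2 ]
pe [0.6  1.2  7.48]
```

View pics/t5.png

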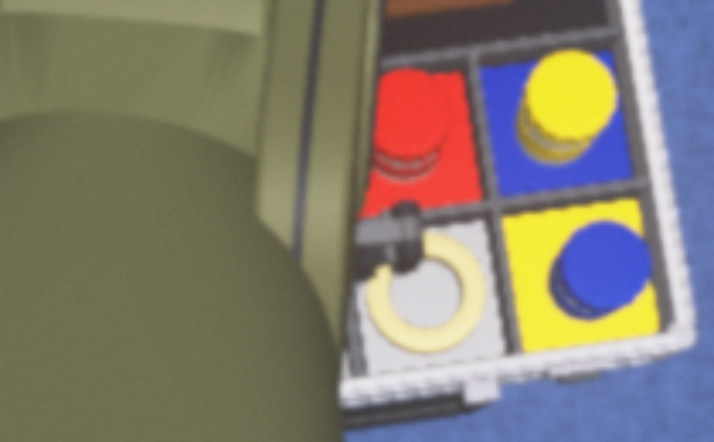

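The red jar stands on red (crop 410,120) and the tape is untouched. Now aligning over the green jar.

Request:
play_rows(rows=[[0.5,0.8,0,0,0.008,0],[0.1,0.4,0.5,0,0,0],[0,0,1.6,0,0,0],[0,0,1.6,0,0,0],[0,0,1.5,0,0,0],[0,0,0.8,0,0,0]])

```text
t: 14.9
eef_pos: [0.5134, -0.0228, 0.106]
tool_rot: [[-0.991, -0.13, 0.01], [-0.13, 0.992, -0.002], [-0.01, -0.003, -1.0]]
ft_force: [1.0, -0.3, 0.3]
grip_width: 0.798
```

```bash
python3 g.py pe
```

```text
14.9 [ 0.5134 -0.0228  0.106 ] [ 1.  -0.3  0.3] 0.798
turn [-0.003  0.01  -0.004] q [-0.04  0.32 -0.4   0.84 -0.   -0.17]
pe [0.63 0.17 1.29]
```

Request:
play_rows(rows=[[0.5,0.1,0.4,0,0.008,0],[0.2,0,0.5,0,0,0],[0,0,0.2,0,0,0]])

```text
t: 15.2
eef_pos: [0.506, -0.0229, 0.0931]
tool_rot: [[-0.992, -0.13, -0.001], [-0.13, 0.992, -0.003], [0.001, -0.003, -1.0]]
ft_force: [0.4, 0.1, 0.6]
grip_width: 0.796
```

Request:
play_rows(rows=[[0,0,0,0,0,0],[0,0,0,0,0,0],[0,0,0,0,0,0],[0,0,0,0,0,0],[0,0,0,0,0,0],[0,0,0,0,0,0]], gripper=3.5)

```text
t: 15.8
eef_pos: [0.5069, -0.023, 0.0943]
tool_rot: [[-0.992, -0.13, 0.002], [-0.13, 0.992, -0.003], [-0.002, -0.004, -1.0]]
ft_force: [-0.0, 0.7, -0.6]
grip_width: 0.547
```

Request:
play_rows(rows=[[0,0,-1,0,0,0],[0,0,-2.5,0,0,0],[0,0,-3,0,0,0],[0,0,-2.5,0,0,0],[0,0,-0.5,0,0,0]])

```text
t: 16.3
eef_pos: [0.5051, -0.0226, 0.1932]
tool_rot: [[-0.992, -0.129, -0.002], [-0.129, 0.992, -0.003], [0.002, -0.003, -1.0]]
ft_force: [0.8, 0.0, -1.0]
grip_width: 0.544
```

```bash
python3 g.py pg
```

```text
16.3 [ 0.5051 -0.0226  0.1932] [ 0.8  0.  -1. ] 0.544
turn [-0.003 -0.002 -0.004] q [-0.04  0.25 -0.26  1.07 -0.   -0.17]
pg [-9.25  0.1  10.  ]
```

Foot ≈ TCP − .0443. Over to green.

Request:
play_rows(rows=[[-1.5,0,0,0,0,0],[-2.5,0,0,0,0,0],[-2.5,0,0,0,0,0],[-1.7,0,0,0,0,0],[-0.5,0,0,0,0,0],[0,0,0,0,0,0]])

```text
t: 16.9
eef_pos: [0.5925, -0.0112, 0.1924]
tool_rot: [[-0.992, -0.129, -0.003], [-0.129, 0.992, -0.004], [0.003, -0.003, -1.0]]
ft_force: [0.3, 0.4, -1.4]
grip_width: 0.549
```

```bash
python3 g.py pg
```

```text
16.9 [ 0.5925 -0.0112  0.1924] [ 0.3  0.4 -1.4] 0.549
turn [-0.003 -0.003 -0.005] q [-0.02  0.4  -0.04  1.14 -0.   -0.15]
pg [-0.45  0.09  9.94]
```

Request:
play_rows(rows=[[-0.4,0.1,1,0,-0.003,0],[0,0,2,0,0,0],[0,0,2,0,0,0],[0,0,2,0,0,0],[0,0,1.1,0,0,0],[0,0,0.5,0,0,0],[0,0,0.2,0,0,0]])

```text
t: 17.6
eef_pos: [0.59, -0.0102, 0.0984]
tool_rot: [[-0.992, -0.128, -0.005], [-0.128, 0.992, -0.003], [0.005, -0.002, -1.0]]
ft_force: [0.1, -0.9, -1.7]
grip_width: 0.544
```

```bash
python3 g.py pg
```

```text
17.6 [ 0.59   -0.0102  0.0984] [ 0.1 -0.9 -1.7] 0.544
turn [-0.002 -0.005 -0.005] q [-0.02  0.46 -0.2   0.92 -0.   -0.14]
pg [-0.65 -0.07  0.53]
```

Request:
play_rows(rows=[[-0.5,0,0.1,0,-0.004,0],[-0.1,0,0.15,0,0,0],[0,0,0.15,0,0,0]])

```text
t: 17.9
eef_pos: [0.5977, -0.0094, 0.0959]
tool_rot: [[-0.992, -0.128, 0.003], [-0.128, 0.992, -0.003], [-0.002, -0.003, -1.0]]
ft_force: [0.9, -0.0, -0.8]
grip_width: 0.546
```

Request:
play_rows(rows=[[0,0,0.1,0,0,0],[0,0,0.1,0,0,0]])

```text
t: 18.1
eef_pos: [0.5987, -0.0094, 0.0947]
tool_rot: [[-0.992, -0.128, 0.005], [-0.128, 0.992, -0.003], [-0.004, -0.003, -1.0]]
ft_force: [-0.3, 0.0, -1.0]
grip_width: 0.546
```

Request:
play_rows(rows=[[0,0,0.1,0,0,0],[0,0,0.1,0,0,0]])

```text
t: 18.3
eef_pos: [0.5995, -0.0093, 0.0936]
tool_rot: [[-0.992, -0.128, 0.006], [-0.128, 0.992, -0.002], [-0.006, -0.003, -1.0]]
ft_force: [-1.7, 1.4, 7.0]
grip_width: 0.552
```

Contact. Release, then on to the yellow jar.

Request:
play_rows(rows=[[0,0,0,0,0,0],[0,0,0,0,0,0],[0,0,0,0,0,0],[0,0,0,0,0,0],[0,0,-1,0,0,0],[0,0,-2.5,0,0,0],[0,0,-3.2,0,0,0],[0,0,-0.5,0,0,0]], gripper=6.8)

```text
t: 19.1
eef_pos: [0.5979, -0.0092, 0.1682]
tool_rot: [[-0.992, -0.128, 0.004], [-0.128, 0.992, -0.003], [-0.003, -0.003, -1.0]]
ft_force: [0.8, -1.2, 1.0]
grip_width: 0.8
```

Request:
play_rows(rows=[[0,-2,-0.3,0,0,0],[0,-3,0,0,0,0],[0,-3,0,0,0,0],[0,-3,0,0,0,0],[0,-3,0,0,0,0],[0,-2.5,0,0,0,0],[0,-0.7,0,0,0,0],[0,0,0,0,0,0]])

```text
t: 19.9
eef_pos: [0.6221, -0.1844, 0.1752]
tool_rot: [[-0.991, -0.131, 0.008], [-0.131, 0.991, -0.002], [-0.008, -0.003, -1.0]]
ft_force: [0.1, -0.2, -0.8]
grip_width: 0.794
```

```bash
python3 g.py cy
```

```text
19.9 [ 0.6221 -0.1844  0.1752] [ 0.1 -0.2 -0.8] 0.794
turn [-0.003  0.008 -0.002] q [-0.29  0.49  0.07  1.14  0.   -0.42]
cy [ 0.29 -0.11  8.22]
```

Request:
play_rows(rows=[[0.1,-0.1,1.2,0,0.008,0],[0,0,1.8,0,0,0],[0,0,1.8,0,0,0],[0,0,1.5,0,0,0],[0,0,0.6,0,0,0],[0,0,0.3,0,0,0]])

```text
t: 20.5
eef_pos: [0.6196, -0.1779, 0.098]
tool_rot: [[-0.99, -0.139, -0.004], [-0.139, 0.99, 0.0], [0.004, 0.001, -1.0]]
ft_force: [0.3, 0.1, 0.3]
grip_width: 0.793
```

```bash
python3 g.py cy
```

```text
20.5 [ 0.6196 -0.1779  0.098 ] [0.3 0.1 0.3] 0.793
turn [ 0.001 -0.004  0.005] q [-0.28  0.54 -0.05  0.98 -0.   -0.42]
cy [ 0.08 -0.81  0.5 ]
```

Request:
play_rows(rows=[[0.1,-0.5,0.2,0,-0.003,0.004],[0,-0.3,0.2,0,0,0],[0,0,0.1,0,0,0]])

```text
t: 20.8
eef_pos: [0.62, -0.1853, 0.0932]
tool_rot: [[-0.991, -0.137, -0.0], [-0.137, 0.991, 0.001], [0.0, 0.001, -1.0]]
ft_force: [-0.1, 0.2, -0.2]
grip_width: 0.797
```

Request:
play_rows(rows=[[0,0,0,0,0,0],[0,0,0,0,0,0],[0,0,0,0,0,0],[0,0,0,0,0,0],[0,0,0,0,0,0],[0,0,0,0,0,0]], gripper=3.5)

```text
t: 21.4
eef_pos: [0.6207, -0.186, 0.0944]
tool_rot: [[-0.991, -0.136, 0.002], [-0.136, 0.991, 0.0], [-0.002, -0.0, -1.0]]
ft_force: [0.6, -0.3, -1.8]
grip_width: 0.544
```

Request:
play_rows(rows=[[0,0,-1,0,0,0],[0,0,-2.5,0,0,0],[0,0,-3,0,0,0],[0,0,-2.7,0,0,0],[0,0,-0.8,0,0,0]])

```text
t: 21.9
eef_pos: [0.6186, -0.1854, 0.197]
tool_rot: [[-0.991, -0.136, -0.004], [-0.136, 0.991, 0.002], [0.004, 0.002, -1.0]]
ft_force: [0.1, -0.1, -0.9]
grip_width: 0.551
```

```bash
python3 g.py pe; python3 - <<'E'
from h import *
p,d=grab('scene'); save(cv2.resize(p[100:300,140:420],None,fx=2.8,fy=2.8),'s6.png')
E
```

```text
21.9 [ 0.6186 -0.1854  0.197 ] [ 0.1 -0.1 -0.9] 0.551
turn [ 0.002 -0.004  0.002] q [-0.29  0.49  0.12  1.21  0.   -0.43]
pe [ 8.8  17.67 10.48]
```

View pics/s6.png

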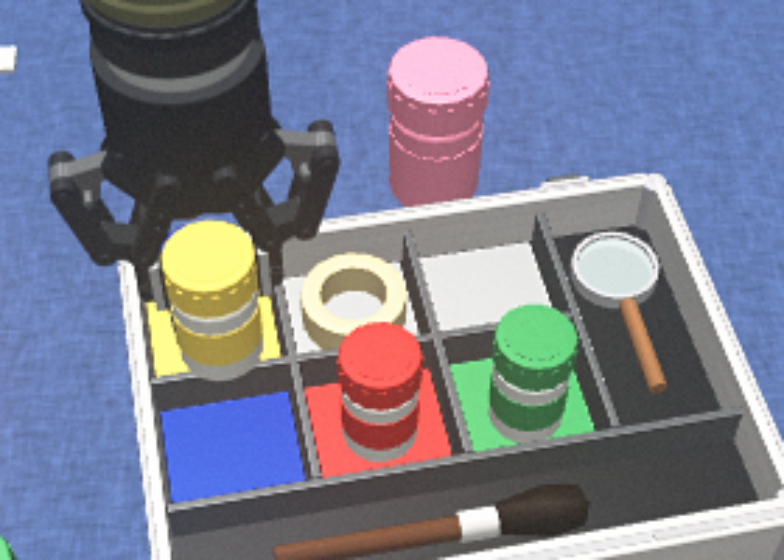

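Red and green jars are home and upright, and yellow is held. Now parking yellow in grey.

Request:
play_rows(rows=[[1,2,-0.4,0,0,0],[1.5,3,0,0,0,0],[1.5,3,0,0,0,0],[1.5,3,0,0,0,0],[1.5,3,0,0,0,0],[1.2,2.4,0,0,0,0],[0.3,0.8,0,0,0,0],[0,0,0,0,0,0]])

```text
t: 22.75
eef_pos: [0.504, -0.0221, 0.194]
tool_rot: [[-0.991, -0.134, -0.012], [-0.134, 0.991, 0.002], [0.011, 0.003, -1.0]]
ft_force: [0.0, -0.7, -1.1]
grip_width: 0.542
```

```bash
python3 g.py pe
```

```text
22.75 [ 0.504  -0.0221  0.194 ] [ 0.  -0.7 -1.1] 0.542
turn [ 0.003 -0.011  0.   ] q [-0.04  0.25 -0.25  1.08  0.   -0.18]
pe [-0.41 -0.07 10.1 ]
```

Request:
play_rows(rows=[[0,0,1,0,-0.008,0],[0,0,2,0,0,0],[0,0,2,0,0,0],[0,0,2,0,0,0],[0,0,1.1,0,0,0],[0,0,0.5,0,0,0],[0,0,0.2,0,0,0]])

```text
t: 23.45
eef_pos: [0.5104, -0.0283, 0.1012]
tool_rot: [[-0.992, -0.128, 0.002], [-0.128, 0.992, -0.002], [-0.002, -0.002, -1.0]]
ft_force: [-0.5, 0.4, -1.1]
grip_width: 0.541
```

```bash
python3 g.py pe
```

```text
23.45 [ 0.5104 -0.0283  0.1012] [-0.5  0.4 -1.1] 0.541
turn [-0.002  0.002 -0.005] q [-0.05  0.33 -0.4   0.84 -0.   -0.18]
pe [0.26 0.67 0.82]
```

Request:
play_rows(rows=[[0.2,0.4,0.2,0,0.002,0],[0.1,0.2,0.2,0,0,0],[0,0,0.15,0,0,0],[0,0,0.1,0,0,0]])

```text
t: 23.85
eef_pos: [0.5084, -0.0232, 0.0954]
tool_rot: [[-0.992, -0.127, 0.003], [-0.127, 0.992, -0.002], [-0.002, -0.003, -1.0]]
ft_force: [0.2, -0.8, -0.9]
grip_width: 0.547
```

Request:
play_rows(rows=[[0,0,0.1,0,0,0],[0,0,0.1,0,0,0]])

```text
t: 24.05
eef_pos: [0.509, -0.023, 0.094]
tool_rot: [[-0.992, -0.128, 0.004], [-0.128, 0.992, -0.002], [-0.004, -0.003, -1.0]]
ft_force: [0.0, 0.2, 4.1]
grip_width: 0.547
```

Request:
play_rows(rows=[[0,0,0,0,0,0],[0,0,0,0,0,0],[0,0,0,0,0,0],[0,0,0,0,0,0],[0,0,-1,0,0,0],[0,0,-2.5,0,0,0],[0,0,-3.2,0,0,0],[0,0,-0.5,0,0,0]], gripper=6.8)

```text
t: 24.85
eef_pos: [0.5083, -0.0229, 0.1697]
tool_rot: [[-0.992, -0.128, 0.003], [-0.128, 0.992, -0.002], [-0.003, -0.003, -1.0]]
ft_force: [1.0, -0.4, -0.8]
grip_width: 0.797
```

Request:
play_rows(rows=[[0,-2,-0.3,0,0,0],[0,-3,0,0,0,0],[0.1,-3,0,0,0,0],[0.1,-3,0,0,0,0],[0.1,-3,0,0,0,0],[0.1,-2.9,0,0,0,0],[0,-0.9,0,0,0,0],[0,0,0,0,0,0]])

```text
t: 25.65
eef_pos: [0.5293, -0.2054, 0.177]
tool_rot: [[-0.991, -0.131, 0.009], [-0.131, 0.991, -0.002], [-0.009, -0.003, -1.0]]
ft_force: [0.8, 0.4, -0.3]
grip_width: 0.798
```

```bash
python3 g.py cb; python3 - <<'E'
from h import *
p,d=grab('scene'); save(cv2.resize(p[100:300,140:420],None,fx=2.8,fy=2.8),'s7.png')
E
```

```text
25.65 [ 0.5293 -0.2054  0.177 ] [ 0.8  0.4 -0.3] 0.798
turn [-0.003  0.009 -0.003] q [-0.37  0.35 -0.15  1.06  0.   -0.5 ]
cb [0.29 0.2  8.39]
```

View pics/s7.png

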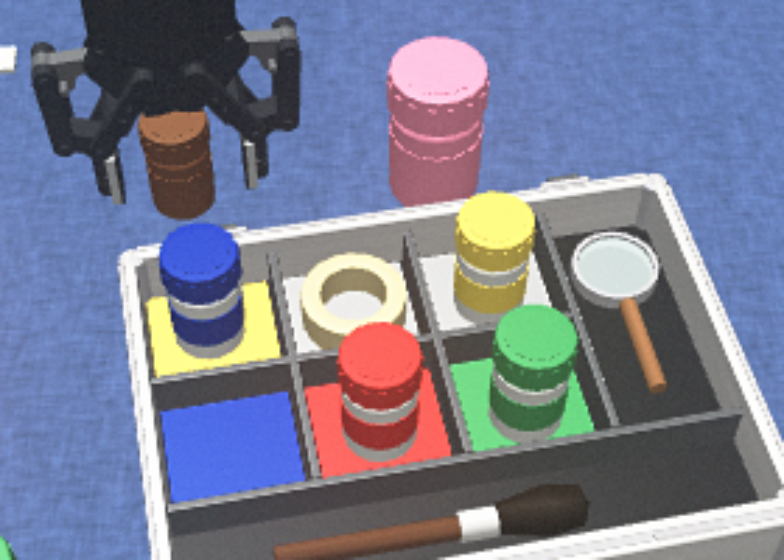

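Everything is as planned: yellow is parked in grey at (494,255) and blue still sits at (200,285). Descending on blue.

Request:
play_rows(rows=[[0.1,0.1,1.2,0,0.008,0],[0,0,1.8,0,0,0],[0,0,1.8,0,0,0],[0,0,1.6,0,0,0],[0,0,0.6,0,0,0],[0,0,0.3,0,0,0]])

```text
t: 26.3
eef_pos: [0.5264, -0.1958, 0.099]
tool_rot: [[-0.99, -0.14, -0.003], [-0.14, 0.99, 0.0], [0.003, 0.001, -1.0]]
ft_force: [0.1, -0.3, 0.4]
grip_width: 0.799
```

```bash
python3 g.py cb
```

```text
26.3 [ 0.5264 -0.1958  0.099 ] [ 0.1 -0.3  0.4] 0.799
turn [ 0.001 -0.003  0.007] q [-0.36  0.41 -0.28  0.89 -0.   -0.5 ]
cb [ 0.05 -0.82  0.6 ]
```

Request:
play_rows(rows=[[0.1,-0.5,0.2,0,-0.002,0.006],[0,-0.3,0.2,0,0,0],[0,0,0.1,0,0,0]])

```text
t: 26.6
eef_pos: [0.5269, -0.2034, 0.0942]
tool_rot: [[-0.991, -0.136, -0.001], [-0.136, 0.991, 0.0], [0.001, 0.0, -1.0]]
ft_force: [-0.6, 0.7, 0.1]
grip_width: 0.796
```

Request:
play_rows(rows=[[0,0,0,0,0,0],[0,0,0,0,0,0],[0,0,0,0,0,0],[0,0,0,0,0,0],[0,0,0,0,0,0],[0,0,0,0,0,0]], gripper=3.5)

```text
t: 27.2
eef_pos: [0.5279, -0.2043, 0.0957]
tool_rot: [[-0.991, -0.135, 0.002], [-0.135, 0.991, -0.001], [-0.002, -0.001, -1.0]]
ft_force: [-0.5, -0.7, -0.5]
grip_width: 0.546
```

Request:
play_rows(rows=[[0,0,-1,0,0,0],[0,0,-2.5,0,0,0],[0,0,-3,0,0,0],[0,0,-2.7,0,0,0],[0,0,-0.8,0,0,0]])

```text
t: 27.7
eef_pos: [0.5257, -0.2034, 0.1988]
tool_rot: [[-0.991, -0.135, -0.003], [-0.135, 0.991, 0.001], [0.003, 0.002, -1.0]]
ft_force: [-0.1, -0.7, -0.4]
grip_width: 0.541
```

```bash
python3 g.py pb
```

```text
27.7 [ 0.5257 -0.2034  0.1988] [-0.1 -0.7 -0.4] 0.541
turn [ 0.002 -0.003  0.001] q [-0.37  0.34 -0.1   1.13  0.   -0.5 ]
pb [-9.63  0.22 10.56]
```

Request:
play_rows(rows=[[-1.5,0.1,0,0,0,0],[-2.5,0.1,0,0,0,0],[-2.5,0,0,0,0,0],[-2,0,0,0,0,0],[-0.7,0,0,0,0,0],[0,0,0,0,0,0]])

```text
t: 28.3
eef_pos: [0.6186, -0.1887, 0.1996]
tool_rot: [[-0.991, -0.134, -0.002], [-0.134, 0.991, 0.0], [0.002, 0.001, -1.0]]
ft_force: [-0.5, 0.6, -1.3]
grip_width: 0.545
```

```bash
python3 g.py pb
```

```text
28.3 [ 0.6186 -0.1887  0.1996] [-0.5  0.6 -1.3] 0.545
turn [ 0.001 -0.002  0.   ] q [-0.3   0.49  0.13  1.21 -0.   -0.43]
pb [-0.22  0.04 10.66]
```

Request:
play_rows(rows=[[-0.2,0,1.2,0,-0.003,0],[0,0,2.2,0,0,0],[0,0,2.2,0,0,0],[0,0,2,0,0,0],[0,0,1.1,0,0,0],[0,0,0.5,0,0,0],[0,0,0.2,0,0,0]])

```text
t: 29.0
eef_pos: [0.6136, -0.1893, 0.1027]
tool_rot: [[-0.991, -0.131, -0.005], [-0.131, 0.991, 0.001], [0.005, 0.002, -1.0]]
ft_force: [-0.2, 0.1, -1.5]
grip_width: 0.547
```

```bash
python3 g.py pb
```

```text
29.0 [ 0.6136 -0.1893  0.1027] [-0.2  0.1 -1.5] 0.547
turn [ 0.002 -0.005 -0.002] q [-0.3   0.53 -0.05  0.99 -0.   -0.43]
pb [-0.71  0.04  0.97]
```

Request:
play_rows(rows=[[-0.5,0,0.2,0,-0.004,0],[-0.1,0,0.2,0,0,0],[0,0,0.2,0,0,0],[0,0,0.1,0,0,0]])

```text
t: 29.4
eef_pos: [0.6218, -0.1892, 0.098]
tool_rot: [[-0.991, -0.131, 0.004], [-0.131, 0.991, 0.0], [-0.004, -0.001, -1.0]]
ft_force: [-0.3, 0.5, -1.0]
grip_width: 0.547
```

Request:
play_rows(rows=[[0,0,0.1,0,0,0],[0,0,0.1,0,0,0]])

```text
t: 29.6
eef_pos: [0.6223, -0.1892, 0.0965]
tool_rot: [[-0.991, -0.132, 0.005], [-0.132, 0.991, -0.0], [-0.005, -0.001, -1.0]]
ft_force: [0.6, -0.4, -0.7]
grip_width: 0.545
```

Request:
play_rows(rows=[[0,0,0.1,0,0,0],[0,0,0.1,0,0,0]])

```text
t: 29.8
eef_pos: [0.6228, -0.1892, 0.0951]
tool_rot: [[-0.991, -0.132, 0.007], [-0.132, 0.991, -0.0], [-0.006, -0.001, -1.0]]
ft_force: [-2.0, 1.0, 6.8]
grip_width: 0.546
```

Contact. Release and go to the yellow jar in grey, shift about (10, 18) cm.

Request:
play_rows(rows=[[0,0,0,0,0,0],[0,0,0,0,0,0],[0,0,0,0,0,0],[0,0,0,0,0,0],[0,0,-1,0,0,0],[0,0,-2.5,0,0,0],[0,0,-3.2,0,0,0],[0,0,-0.8,0,0,0]], gripper=6.8)

```text
t: 30.6
eef_pos: [0.6208, -0.1889, 0.172]
tool_rot: [[-0.991, -0.132, 0.002], [-0.132, 0.991, 0.001], [-0.002, 0.0, -1.0]]
ft_force: [0.3, -0.3, 0.5]
grip_width: 0.792
```

Request:
play_rows(rows=[[1,2,-0.4,0,0,0],[1.6,3,0,0,0,0],[1.6,3,0,0,0,0],[1.6,3,0,0,0,0],[1.5,3,0,0,0,0],[1.2,2.4,0,0,0,0],[0.3,0.9,0,0,0,0],[0,0,0,0,0,0]])

```text
t: 31.4
eef_pos: [0.5092, -0.0254, 0.1779]
tool_rot: [[-0.992, -0.129, 0.01], [-0.129, 0.992, -0.002], [-0.01, -0.003, -1.0]]
ft_force: [0.5, -0.5, -0.4]
grip_width: 0.796
```

```bash
python3 g.py pe
```

```text
31.4 [ 0.5092 -0.0254  0.1779] [ 0.5 -0.5 -0.4] 0.796
turn [-0.003  0.01  -0.004] q [-0.05  0.26 -0.29  1.02 -0.   -0.18]
pe [0.26 0.39 8.49]
```

Request:
play_rows(rows=[[0.2,0.3,1.2,0,0.008,0],[0,0,1.8,0,0,0],[0,0,1.8,0,0,0],[0,0,1.6,0,0,0],[0,0,0.7,0,0,0],[0,0,0.3,0,0,0]])

```text
t: 32.0
eef_pos: [0.5124, -0.0272, 0.0986]
tool_rot: [[-0.992, -0.124, 0.005], [-0.124, 0.992, -0.005], [-0.005, -0.006, -1.0]]
ft_force: [-0.6, 0.2, -0.2]
grip_width: 0.801
```

```bash
python3 g.py pe
```

```text
32.0 [ 0.5124 -0.0272  0.0986] [-0.6  0.2 -0.2] 0.801
turn [-0.006  0.005 -0.01 ] q [-0.05  0.33 -0.41  0.83 -0.01 -0.17]
pe [0.47 0.59 0.56]
```

Request:
play_rows(rows=[[0.3,0.3,0.2,-0.005,0.004,-0.008],[0.1,0.2,0.2,0,0,0],[0,0,0.1,0,0,0]])

```text
t: 32.3
eef_pos: [0.5084, -0.0233, 0.0932]
tool_rot: [[-0.991, -0.131, 0.0], [-0.131, 0.991, -0.001], [-0.0, -0.001, -1.0]]
ft_force: [-0.3, -0.1, 0.2]
grip_width: 0.793
```

Request:
play_rows(rows=[[0,0,0,0,0,0],[0,0,0,0,0,0],[0,0,0,0,0,0],[0,0,0,0,0,0],[0,0,0,0,0,0],[0,0,0,0,0,0]], gripper=3.5)

```text
t: 32.9
eef_pos: [0.5092, -0.0231, 0.0946]
tool_rot: [[-0.991, -0.132, 0.003], [-0.132, 0.991, -0.001], [-0.003, -0.001, -1.0]]
ft_force: [0.2, 0.5, -1.4]
grip_width: 0.541
```

Request:
play_rows(rows=[[0,0,-1,0,0,0],[0,0,-2.5,0,0,0],[0,0,-3,0,0,0],[0,0,-2.7,0,0,0],[0,0,-0.8,0,0,0]])

```text
t: 33.4
eef_pos: [0.5067, -0.0229, 0.198]
tool_rot: [[-0.991, -0.131, -0.002], [-0.131, 0.991, -0.001], [0.002, -0.0, -1.0]]
ft_force: [1.5, -0.2, -1.2]
grip_width: 0.546
```

```bash
python3 g.py py; python3 - <<'E'
from h import *
p,d=grab('scene'); save(cv2.resize(p[100:300,140:420],None,fx=2.8,fy=2.8),'s8.png')
E
```

```text
33.4 [ 0.5067 -0.0229  0.198 ] [ 1.5 -0.2 -1.2] 0.546
turn [-0.    -0.002 -0.002] q [-0.04  0.25 -0.24  1.08 -0.   -0.18]
py [ -0.2  -17.88  10.51]
```

View pics/s8.png

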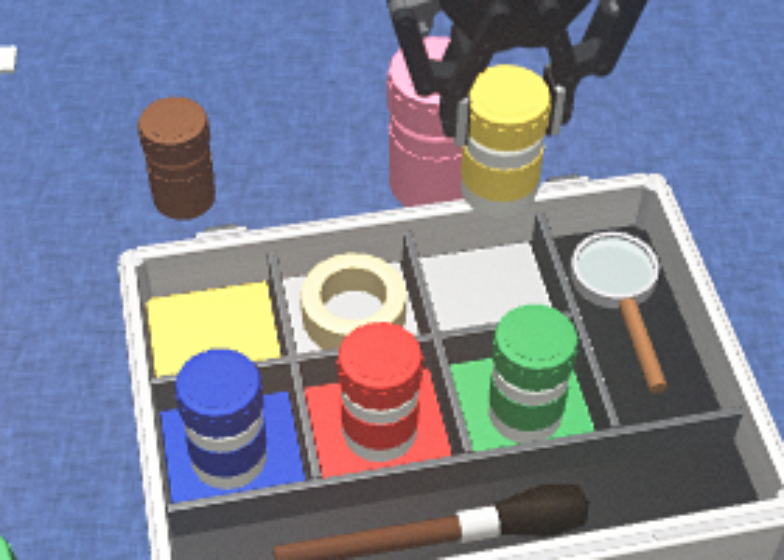

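Blue, red and green are home. Last: yellow, held at (505,140), goes to the yellow compartment.

Request:
play_rows(rows=[[0,-2,-0.2,0,0,0],[0,-3,0,0,0,0],[0,-3,0,0,0,0],[0,-3,0,0,0,0],[0,-3,0,0,0,0],[0,-2.7,0,0,0,0],[0,-0.9,0,0,0,0],[0,0,0,0,0,0]])

```text
t: 34.25
eef_pos: [0.5275, -0.2015, 0.1921]
tool_rot: [[-0.991, -0.135, -0.011], [-0.135, 0.991, 0.004], [0.011, 0.005, -1.0]]
ft_force: [0.4, 0.7, -1.4]
grip_width: 0.543
```

```bash
python3 g.py py
```

```text
34.25 [ 0.5275 -0.2015  0.1921] [ 0.4  0.7 -1.4] 0.543
turn [ 0.005 -0.011  0.001] q [-0.36  0.35 -0.1   1.12 -0.   -0.5 ]
py [-0.57  0.03  9.91]
```

Request:
play_rows(rows=[[-0.3,0,1.2,0.004,-0.01,0],[0,0,2,0,0,0],[0,0,2,0,0,0],[0,0,1.7,0,0,0],[0,0,1,0,0,0],[0,0,0.4,0,0,0],[0,0,0.2,0,0,0]])

```text
t: 34.95
eef_pos: [0.5278, -0.1925, 0.1021]
tool_rot: [[-0.99, -0.141, -0.005], [-0.141, 0.99, 0.007], [0.004, 0.008, -1.0]]
ft_force: [0.0, 0.2, -1.6]
grip_width: 0.543
```

```bash
python3 g.py py
```

```text
34.95 [ 0.5278 -0.1925  0.1021] [ 0.   0.2 -1.6] 0.543
turn [ 0.008 -0.004  0.007] q [-0.35  0.41 -0.27  0.9   0.   -0.49]
py [-0.31 -0.81  0.9 ]
```

Request:
play_rows(rows=[[-0.2,-0.4,0.2,0.007,-0.004,0.006],[-0.1,-0.4,0.2,0,0,0],[0,0,0.2,0,0,0],[0,0,0.1,0,0,0]])

```text
t: 35.35
eef_pos: [0.534, -0.2009, 0.0966]
tool_rot: [[-0.991, -0.135, 0.004], [-0.135, 0.991, -0.001], [-0.004, -0.002, -1.0]]
ft_force: [0.5, 0.5, -2.0]
grip_width: 0.544
```

Request:
play_rows(rows=[[0,0,0.1,0,0,0],[0,0,0.1,0,0,0]])

```text
t: 35.55
eef_pos: [0.5344, -0.2013, 0.095]
tool_rot: [[-0.991, -0.134, 0.006], [-0.134, 0.991, -0.002], [-0.005, -0.002, -1.0]]
ft_force: [-0.6, 0.4, -0.6]
grip_width: 0.549
```

Request:
play_rows(rows=[[0,0,0.1,0,0,0],[0,0,0.1,0,0,0]])

```text
t: 35.75
eef_pos: [0.5349, -0.2013, 0.0941]
tool_rot: [[-0.991, -0.134, 0.007], [-0.134, 0.991, -0.002], [-0.007, -0.003, -1.0]]
ft_force: [-2.5, 1.7, 10.5]
grip_width: 0.546
```

Set down. Release, lift clear and back off over the brown jar side, high up.

Request:
play_rows(rows=[[0,0,0,0,0,0],[0,0,0,0,0,0],[0,0,0,0,0,0],[0,0,0,0,0,0],[0,0,-1,0,0,0],[0,0,-2.5,0,0,0],[0,0,-3.2,0,0,0],[0,0,-3,0,0,0],[0,0,-2,0,0,0],[2,0,-1,0,0,0],[3,0,0,0,0,0],[3,0,0,0,0,0],[3,0,0,0,0,0],[2,0,0,0,0,0],[1,0,0,0,0,0],[0,0,0,0,0,0]], gripper=6.8)

```text
t: 37.35
eef_pos: [0.3928, -0.2209, 0.233]
tool_rot: [[-0.991, -0.136, 0.016], [-0.136, 0.991, -0.006], [-0.015, -0.008, -1.0]]
ft_force: [-0.6, -0.2, -0.3]
grip_width: 0.797
```

```bash
python3 - <<'E'
from h import *
p,d=grab('scene'); save(cv2.resize(p[100:300,140:420],None,fx=2.8,fy=2.8),'s9.png')
s=status.get_state();print(s['t'],s['eef_pos'],s['ft_force'],s['grip_width'])
E
```

```text
37.4 [ 0.39368356 -0.22105103  0.23307036] [ 0.36709462 -0.32170991 -0.44794105] 0.7929441502480629
```

View pics/s9.png

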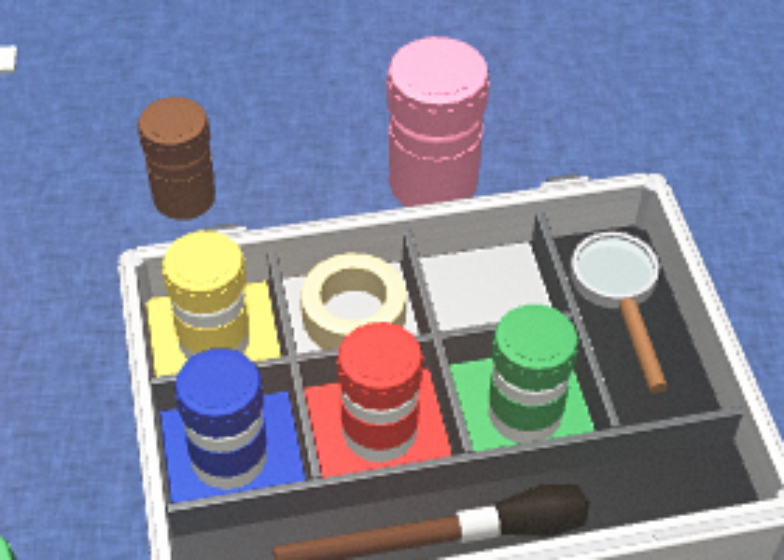

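All four jars stand upright on their own colours, the tape is unmoved and the gripper is clear.

```bash
python3 -c "
from workcell import robot; print(robot.close_job())"
```

```text
the job is handed in; nothing more can be done
None
```

All four jars now stand upright in the compartments lined in their cap colours, and I handed the job in at about 37 s of the 115 s allowed.

- **Moves:** there were six, using the empty grey compartment for parking: green to grey, red to red, green to green, yellow to grey, blue to blue, yellow to yellow. Each jar was lowered until the force showed light contact (at most about 11 N in the readings), then released.
- **Last check:** the final picture shows every jar upright on its own colour, the tape and the look-alikes where they were, and the gripper open and clear. I judged the final placings by eye from that picture and did not measure them again.
- **Disagreements:** the arm drifted up to about 1 cm sideways on some descents, and I corrected it before each grasp or set-down. No check failed.

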